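# Tip the dusted slides into their catch box

## Task

Two glass-mounted slides lie in one of the two aluminium tilt trays; the other tray holds round lens caps. Take the slides' tray by the ball knob on its free edge, lift it until both slides have slid out into the catch box at its hinge, then lower the tray gently, without dropping it, until it lies fully down again, and let go.

Things in the scene. Friction and masses are not known exactly. Their poses are not given: they have to be found in the camera images.
- slide_tray (a joint): Hinge angle, rad, of the tray with the two square slides: 0 lying down on its rest, growing as the knob edge is lifted, stop at 1.05. Bare aluminium, 170 mm from hinge to free edge, 144 mm wide, walls 18 mm high on three sides, open at the hinge; about 0.3 kg. Let go when raised, it falls. The slides start to slide at 0.4 to 0.65 rad; at 0.8 rad they run out.
- slide_tray_knob (a point): Centre of the black 32 mm ball knob on the tray's free edge, on a 10 mm stem, 34 mm clear of the edge wall; 86 mm above the table when the tray is down. Then x is level, from knob to hinge; y parallel to the hinge; z up. Hinge line: 220 mm ahead along x, 6 mm below. Pinched along y, the ball turns between the fingers, so the gripper can stay pointing down as the tray swings.
- slide_stand_box_in (a point): Middle of the inner floor, 4 mm above the table, of the black open catch box fixed to the same stand, just beyond the hinge edge. Inside 136 mm by 152 mm, walls 56 mm high (far one 71 mm). x points away from the hinge (the hinge is 67 mm back along -x and 76 mm higher), y is parallel to the hinge, z up. It stands still during the work.
- slide_a_mid (a point): Centre of one glass-mounted photographic slide: a white square plate 50 x 50 x 4 mm with a dark window, 16 g. At the start it lies flat in the tray; z is its thickness axis.
- slide_b_mid (a point): Centre of the other slide, the same kind, lying beside the first in the same tray.
Things that resemble listed ones, but are neither listed nor needed, are in the scene too. What is shaped like the part that bears slide_a_mid but blue or turquoise is not meant.

How it is judged:
By the outcome, as a careful person would: the job done as asked, in the order asked, and still so for the second after the job is handed in, with the robot touching nothing.
It also fails if it takes over 37 s, if anything falls off the work surface, if the arm or the gripper's body presses on something with over 40 N, if the wrist force passes 120 N, or if a joint passes its speed limit or range.

## Robot

A 7-joint arm with a two-finger parallel gripper is mounted at the origin on the work surface. World frame = base frame: x ahead of the robot, y to its left, z up, the work surface at z = 0. Lengths are in m, angles in rad, forces in N, time in s.
With the tool pointing down it reaches from about 0.35 to 0.9 m from the base axis. Payload 7.2 kg.
Tool frame: the origin (TCP) lies midway between the tips of the shut fingers; the grasp point (between the pads) lies 19 mm behind it (bot.hold_point_z is the z of the grasp point in the tool frame, in m); z points along the fingers, x is the direction in which the jaws open and shut, and the axes are right-handed (so a half turn about z gives the same grasp; the last joint's range is limited). The gripper opens to 85 mm and grips with 20 to 120 N. Pads are 22 mm wide; open, the fingers measure 114 mm over their backs; the gripper's body (76 mm by 85 mm) begins 54 mm behind the grasp point. The pads swing forward as they close: fully open they stand 13 mm farther back than shut.
Start: joints at [1.094, 0.411, -0.013, 1.596, 0.006, 1.134, -0.082], TCP at [0.248, -0.574, 0.231] pointing down, gripper open.
Joint ranges: [-2.95, 2.95], [-0.29, 1.99], [-1.47, 1.44], [0.14, 2.54], [-1.03, 4.17], [0.13, 1.85], [-2.86, 2.86]. Speed limits (rad/s): [2.39, 2.39, 3.01, 3.01, 3.14, 3.14, 3.14].

## Interface

Orientations are given as [roll, pitch, yaw] about the fixed x, y, z axes, in that order (R = Rz(yaw) Ry(pitch) Rx(roll)).
In Python, from plant import bot, vision, job, look_for, outline_of, place_of gives the robot as it stands. The module is installed in compiled form; this text tells all that it offers.
- The arm moves only by the shell command python3 -m pendant 'ROWS' [FORCE]. ROWS is JSON, a list of rows, each an object with "dp": the shift along the tool's x, y, z in m, a list of three; "rot": the turn, a rotation vector about the tool's x, y, z in degrees, a list of three; "fingers": the closure, from 0 (fully open) to 1 (shut). A call has exactly 5 rows; each row is the pose to reach, as a shift and turn from the pose measured when the call began, along the tool's axes at that moment; what a row does not reach only later rows make up. A row lasts 1/8 s, in which the tool goes at most 62.5 mm and 10.7 degrees, less where a joint would pass 70% of its speed; a pose out of reach is approached as far as the arm can. A call with a gripper value outside its range is refused whole. The fingers move at their own pace and stop on an object; FORCE is the grip in N (left out, the last holds). Time passes only in rows, so rows that repeat a pose let the fingers close, or fill a call up. It gives the time, the measured TCP pose, the force and the opening at its end, in the units of the state.
- bot.read_state(): the state, without advancing time (a new reading comes with each control period).
- vision.capture(name): name is "side" or "top" or "wrist"; returns a dict with "color" (480x640x3 uint8, red, green, blue), "z_map" (480x640 float32, m along the optical axis (not along the pixel's ray), 0 where there is no reading), "fovy" (degrees; the focal length in pixels is half the picture's height over the tangent of half this angle, whatever the lens; pixels are square), "cx", "cy" (the principal point, pixels), "origin" and "orientation" of the camera in the world. Camera axes: x right, y down, z forward; pixel columns grow to the right and rows downward; lengths in m; the calibration is good to about 2 mm. A picture is of the moment at which its call begins.
- job.job_done(): hands the job in, once; it reports no verdict.
Trained networks look in the newest picture that a camera, given by its name, has taken for a name from the list of things; names that differ only in an ending like _2 or _b are one class to them, and where a whole thing is asked for, a point or a joint stands for the part that bears it (a point fixed in the world has none). Each returns a list of dicts, best first, with "score" (0 to 1); they miss things now and then, are a little off and sometimes report something else, mostly with a low value. They report only what shows in the picture. A call takes as long as a camera call. They do not tell look-alikes from the thing itself.
- look_for(name, camera): "position" ([row, column] in pixels, amid what is visible of it).
- outline_of(name, camera): "mask" (480x640 bool, what is visible of it) and "position" ([row, column] in pixels, amid what is visible of it).
- place_of(name, camera): "position" ([row, column] in pixels: a listed point, or the origin of a listed thing).
The state is a dict: "time": time; "q": joint angles; "joint_vel": joint speeds; "joint_efforts": joint torques, N m; "tool_pos": TCP position; "tool_rot": TCP orientation; "contact_force": force on the tool from outside, world axes, zero at the start; "moment": the same for the moment, N m; "opening": finger opening in m.
Only numpy, scipy, OpenCV 4.12 (cv2) and the standard library are available. Lean on these libraries where they do the work, as an engineer would, in place of code of your own. Each camera call takes 0.05 s, during which the arm holds its last target.

## Working session

There is one attempt and no reset: what is moved stays moved. The work goes in short steps, Python scripts to look and compute and a shell command to move; the robot and the scene stay as the last step left them, time stands still between calls to the robot, and variables do not carry over. Pictures are saved under pics/ and viewed, and the job is handed in when it is done.

```bash
mkdir -p pics; cat > h.py <<'E'
import numpy as np, cv2
from plant import bot, vision, job, look_for, outline_of, place_of
from scipy.spatial.transform import Rotation as R
def rot(o):
    o=np.array(o,float)
    if o.shape==(3,3): return o
    if o.shape==(4,): raise Exception('quat')
    return R.from_euler('xyz',o).as_matrix()
def w(c,r,col,z=None):
    f=240/np.tan(np.radians(c['fovy'])/2)
    if z is None:
        p=c['z_map'][int(r)-1:int(r)+2,int(col)-1:int(col)+2]; p=p[p>0]; z=np.median(p)
    return np.array(c['origin'])+rot(c['orientation'])@np.array([(col-c['cx'])*z/f,(r-c['cy'])*z/f,z])
def ray_at(c,r,col,h):
    f=240/np.tan(np.radians(c['fovy'])/2)
    d=rot(c['orientation'])@np.array([(col-c['cx'])/f,(r-c['cy'])/f,1]); o=np.array(c['origin'])
    return o+d*(h-o[2])/d[2]
def save(n,im): cv2.imwrite('pics/'+n,cv2.cvtColor(im,cv2.COLOR_RGB2BGR))
E
python3 - <<'E'
from h import *
print(bot.read_state(), bot.hold_point_z)
for n in ['top','side']:
    c=vision.capture(n); save(n+'0.png',c['color'])
    print(n,c['fovy'],c['origin'],c['orientation'])
    for t in ['slide_tray_knob','slide_a_mid','slide_stand_box_in']:
        for d in place_of(t,n): 
            r,q=d['position']
            try: print(t,d['score'],d['position'],w(c,r,q))
            except Exception as e: print(t,d,e)
E
```

```text
{'time': 0.0, 'q': array([ 1.09383036,  0.41194185, -0.01273205,  1.59708649,  0.00560042,
        1.13428202, -0.08217399]), 'joint_vel': array([-7.43388328e-04,  1.81703416e-05, -1.43315195e-03,  6.32773598e-04,
       -2.55910445e-03,  5.58527420e-04, -3.52426227e-04]), 'joint_efforts': array([ 4.73391501e-04, -6.00617480e+01,  6.82133865e-01, -2.99404907e+01,
        1.39250426e-02,  1.05941319e-02, -2.45369216e-05]), 'tool_pos': array([ 0.24818959, -0.57304696,  0.23040945]), 'tool_rot': array([ 3.14148089e+00,  1.67836938e-03, -1.16196105e+00]), 'contact_force': array([-0.15491237, -0.52087594, -0.16072976]), 'moment': array([-0.02757488, -0.02374477, -0.01779137]), 'opening': 0.08530162553612328} -0.0187
top 51.23687504792052 [0.37593564 0.02857408 1.12237222] [-2.94195415  0.00783122 -1.55820826]
slide_tray_knob 0.7 [300.9, 241.6] [0.44760776 0.1904592  0.10131318]
slide_a_mid 0.75 [245.7, 220.3] [0.56364367 0.2425587  0.08695902]
slide_a_mid 0.75 [274.4, 168.4] [0.51173792 0.37333738 0.00405212]
slide_a_mid 0.64 [320.7, 205.6] [0.4099417  0.28312474 0.00628094]
slide_a_mid 0.63 [335.1, 252.6] [0.38011324 0.17833169 0.00561935]
slide_stand_box_in 0.91 [181.0, 239.5] [0.73225277 0.22237872 0.00539412]
side 48.27540423995842 [0.23298933 0.74738357 0.96294138] [-2.39962193 -0.01339518 -2.69594492]
slide_tray_knob 0.83 [318.6, 343.0] [0.44155786 0.19610347 0.09872067]
slide_tray_knob 0.18 [300.6, 218.1] [0.73062517 0.21248676 0.00305914]
slide_a_mid 0.89 [400.2, 269.7] [0.51402744 0.36660577 0.0036408 ]
slide_a_mid 0.87 [313.3, 280.9] [0.5598053  0.23042774 0.08605113]
slide_a_mid 0.71 [385.9, 339.3] [0.40718411 0.2810089  0.00231438]
slide_a_mid 0.66 [352.2, 375.8] [0.37070638 0.18106652 0.00382507]
slide_stand_box_in 0.82 [303.5, 219.8] [0.72324751 0.2171794  0.00259045]
```

View pics/top0.png

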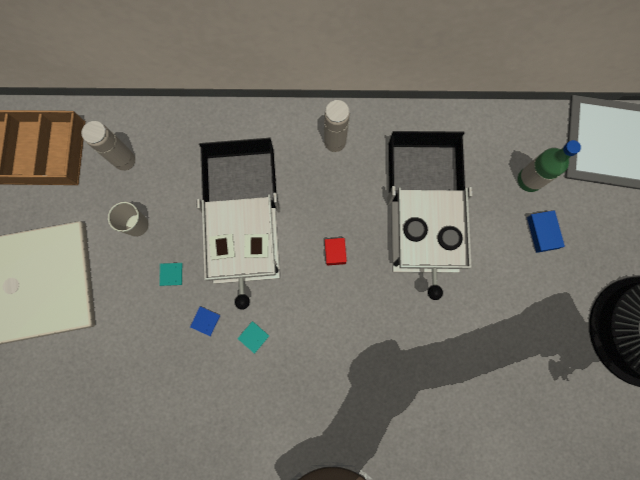

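View pics/side0.png

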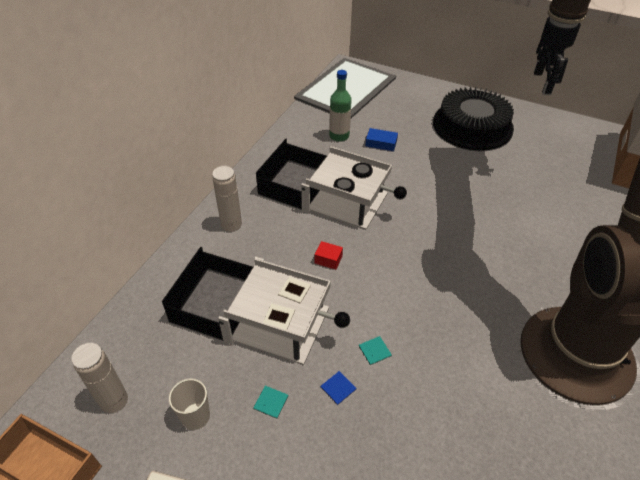

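```bash
python3 - <<'E'
from h import *
c=vision.capture('top')
im=c['color'][120:350,170:300]; save('crop.png',cv2.resize(im,None,fx=2.6,fy=2.6,interpolation=cv2.INTER_CUBIC))
f=240/np.tan(np.radians(c['fovy'])/2)
def cloud(c):
    v,u=np.mgrid[:480,:640]; f=240/np.tan(np.radians(c['fovy'])/2); z=c['z_map']
    P=np.stack([(u-c['cx'])*z/f,(v-c['cy'])*z/f,z],-1)@rot(c['orientation']).T+np.array(c['origin']); P[z==0]=np.nan; return P
from scipy.optimize import least_squares
for n in ['top','side']:
    c=vision.capture(n); P=cloud(c); col=c['color'].astype(int)
    g=[.448,.192,.086]
    m=(np.linalg.norm(P-g,axis=-1)<.03)&(col.max(-1)<70)
    Q=P[m]; s=least_squares(lambda p:np.linalg.norm(Q-p,axis=1)-.016,g,loss='soft_l1',f_scale=.002)
    print(n,m.sum(),s.x,np.abs(s.fun).mean())
    m=(P[...,2]>.07)&(P[...,2]<.12)&(P[...,1]>.1)&(P[...,1]<.32)&(P[...,0]>.46)&(P[...,0]<.72)&(col.min(-1)>110)
    mm=cv2.morphologyEx(m.astype(np.uint8),cv2.MORPH_OPEN,np.ones((5,5)))
    Q=P[mm>0]; r=cv2.minAreaRect((Q[:,:2]*1000).astype(np.float32)); print('tray',r,Q[:,2].min(),np.median(Q[:,2]),Q[:,2].max())
    k,nn,st,cc=cv2.connectedComponentsWithStats(mm)
    print(place_of('slide_tray_knob',n)[0])
    # box
    m=(P[...,2]>.045)&(P[...,2]<.09)&(P[...,1]>.1)&(P[...,1]<.35)&(P[...,0]>.66)&(P[...,0]<.86)&(col.max(-1)<60)
    Q=P[m]; print('box',cv2.minAreaRect((Q[:,:2]*1000).astype(np.float32)))
    for d in place_of('slide_stand_box_in',n): print(d['score'],ray_at(c,*d['position'],.004))
    for d in place_of('slide_a_mid',n):print(d['score'],ray_at(c,*d['position'],.084))
E
```

```text
top 180 [0.44790996 0.19298975 0.08636239] 0.0010231813635593156
tray ((582.44873046875, 204.47360229492188), (170.40328979492188, 141.78701782226562), 5.383439064025879) 0.07650774464456367 0.08394159425262948 0.1060464313584728
{'position': [301.3, 242.5], 'score': 0.93}
box ((730.006591796875, 218.80397033691406), (153.09397888183594, 158.67404174804688), 5.2828803062438965)
0.88 [0.7337523  0.21471216 0.004     ]
0.81 [0.37310714 0.17755201 0.084     ]
0.69 [0.40418123 0.2617143  0.084     ]
0.64 [0.50056097 0.34858531 0.084     ]
0.56 [0.5636142  0.23615758 0.084     ]
side 200 [0.44560124 0.19093732 0.08562073] 0.000997936961904963
tray ((580.1415405273438, 204.4477081298828), (171.14071655273438, 144.7404022216797), 5.510261535644531) 0.07674841029979396 0.08331106919490738 0.10528809753806789
{'position': [323.3, 340.7], 'score': 0.62}
box ((737.60791015625, 220.58676147460938), (136.16201782226562, 169.01617431640625), 6.058919429779053)
0.68 [0.55990788 0.23944044 0.084     ]
0.6 [0.38981717 0.32371754 0.084     ]
0.59 [0.36572205 0.22921596 0.084     ]
```

View pics/crop.png

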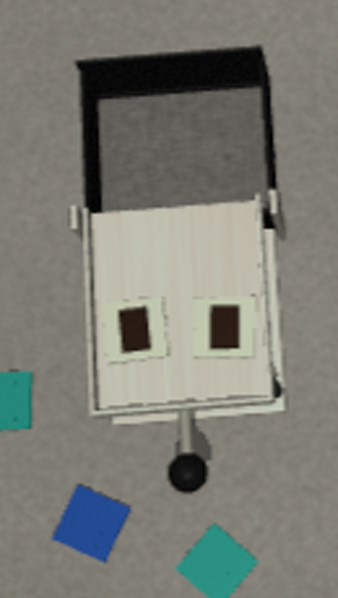

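The left tray (top pixel ~245,240) holds two white square slides with dark windows at crop pixels (133,328) and (224,326). Its knob is at top (301,242).

Candidates:
- **Knobs:** slide tray at (301,242) and lens-cap tray at (292,435). I reject the second, since its tray holds round caps.
- **Slides:** white ones at (246,221) and (245,257). The teal and blue ones at (274,170), (321,205) and (336,253) are not meant.

The knob measures (0.447, 0.192, 0.086) and the tray axis is at yaw 5.4°. The tray size (171x143) and the knob height match the description.

```bash
cat > go.py <<'E'
import sys
from h import *
def rel(p,yaw):
    s=bot.read_state(); M=R.from_euler('xyz',s['tool_rot']); T=R.from_euler('xyz',[np.pi,0,np.radians(yaw)])
    return M.inv().apply(np.array(p)-s['tool_pos']), np.degrees((M.inv()*T).as_rotvec())
if __name__=='__main__':
    a=list(map(float,sys.argv[1:])); 
    s=bot.read_state(); print(round(s['time'],2),s['tool_pos'].round(4),np.degrees(s['tool_rot']).round(1),s['contact_force'].round(1),round(s['opening'],4))
    for i in range(0,len(a),4):
        d,r=rel(a[i:i+3],a[i+3]); print((d*1000).round(0),r.round(1))
E
python3 go.py .33 -.29 .23 -72  .447 .192 .19 -84.6
```

```text
0.85 [ 0.2484 -0.5735  0.2313] [-180.    -0.   -66.6] [ 0.4 -0.5 -0.5] 0.0856
[-228. -188.    1.] [-0.  -0.   5.4]
[-623. -487.   41.] [-0. -0. 18.]
```

```bash
python3 -m pendant '[{"dp":[-0.045,-0.037,0],"rot":[0,0,1],"fingers":0},{"dp":[-0.09,-0.075,0],"rot":[0,0,2],"fingers":0},{"dp":[-0.135,-0.113,0],"rot":[0,0,3],"fingers":0},{"dp":[-0.18,-0.15,0],"rot":[0,0,4],"fingers":0},{"dp":[-0.228,-0.188,0],"rot":[0,0,5],"fingers":0}]' 40; python3 go.py .40 0 .22 -80 .447 .192 .17 -84.6
```

```text
time: 1.48
tool_pos: [0.3308, -0.2879, 0.2316]
tool_rot: [-3.141, -0.001, -1.25]
contact_force: [1.3, 0.4, 0.4]
opening: 0.0858
1.48 [ 0.3308 -0.2879  0.2316] [-1.80e+02 -1.00e-01 -7.16e+01] [1.3 0.4 0.4] 0.0858
[-251. -156.   11.] [-0.  -0.1  8.4]
[-419. -262.   61.] [-0.  -0.1 13. ]
```

```bash
python3 -m pendant '[{"dp":[-0.05,-0.031,0],"rot":[0,0,2],"fingers":0},{"dp":[-0.1,-0.062,0],"rot":[0,0,4],"fingers":0},{"dp":[-0.15,-0.094,0],"rot":[0,0,6],"fingers":0},{"dp":[-0.2,-0.125,0],"rot":[0,0,7],"fingers":0},{"dp":[-0.251,-0.156,0.01],"rot":[0,0,8.4],"fingers":0}]' ; python3 go.py .447 .192 .16 -84.6
```

```text
time: 2.1
tool_pos: [0.4006, 0.0013, 0.2223]
tool_rot: [-3.138, -0.002, -1.398]
contact_force: [1.4, 0.9, 0.7]
opening: 0.0851
2.1 [0.4006 0.0013 0.2223] [-1.798e+02 -1.000e-01 -8.010e+01] [1.4 0.9 0.7] 0.0851
[-180.  -78.   62.] [-0.2 -0.1  4.5]
```

```bash
python3 -m pendant '[{"dp":[-0.05,-0.022,0.01],"rot":[0,0,2],"fingers":0.15},{"dp":[-0.1,-0.044,0.02],"rot":[0,0,3],"fingers":0.15},{"dp":[-0.15,-0.066,0.04],"rot":[0,0,4.5],"fingers":0.15},{"dp":[-0.18,-0.078,0.062],"rot":[0,0,4.5],"fingers":0.15},{"dp":[-0.18,-0.078,0.062],"rot":[0,0,4.5],"fingers":0.15}]' 
python3 - <<'E'
from h import *
for n in ['wrist','top']:
    c=vision.capture(n); save(n+'1.png',c['color'])
    print(place_of('slide_tray_knob',n))
E
python3 go.py .447 .192 .064 -84.6
```

```text
time: 2.72
tool_pos: [0.4456, 0.1943, 0.1589]
tool_rot: [-3.141, -0.001, -1.472]
contact_force: [0.7, 0.0, 0.4]
opening: 0.0724
[{'position': [248.8, 322.7], 'score': 0.71}]
[]
2.92 [0.447  0.1907 0.1608] [-1.797e+02 -1.000e-01 -8.470e+01] [0.2 0.4 0. ] 0.0723
[-1.  0. 97.] [-0.3 -0.1 -0.1]
```

View pics/wrist1.png

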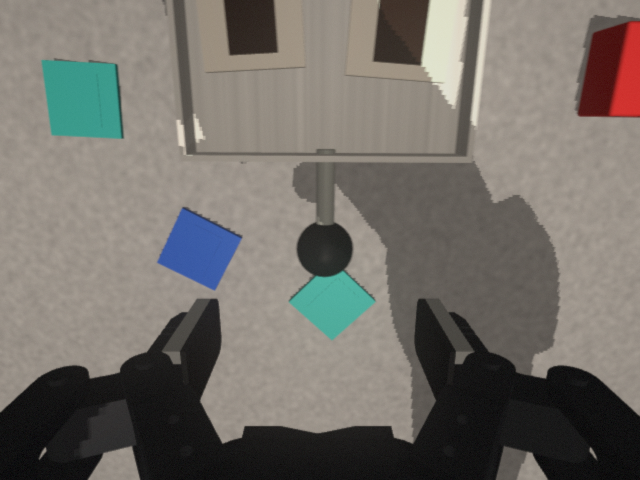

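```bash

python3 - <<'E'
from h import *
c=vision.capture('wrist'); print(ray_at(c,248.5,324.5,.086), w(c,248,324),c['orientation'])
a=ray_at(c,158,172,.1);b=ray_at(c,158,490,.1);print(a,b,np.degrees(np.arctan2(*(b-a)[:2])))
E
```

```text
[0.44924275 0.18725726 0.086     ] [0.4537326  0.18822707 0.099138  ] [ 2.85693602e+00 -2.75097799e-03 -1.47747872e+00]
[0.49381161 0.26807915 0.1       ] [0.50851375 0.11055626 0.1       ] 174.66784023847177
```

The wrist view shows the black ball at (249,324), midway between the fingers, with the two white slides in the tray above it. The wrist estimate of the knob, (0.449, 0.188), agrees to within 4 mm. Next I descend.

```bash
python3 -m pendant '[{"dp":[0,0,0.03],"rot":[0,0,0],"fingers":0.15},{"dp":[0,0,0.06],"rot":[0,0,0],"fingers":0.15},{"dp":[0,-0.001,0.08],"rot":[0,0,0],"fingers":0.15},{"dp":[0,-0.001,0.097],"rot":[0,0,0],"fingers":0.15},{"dp":[0,-0.001,0.097],"rot":[0,0,0],"fingers":0.15}]' 
python3 - <<'E'
from h import *
c=vision.capture('side'); save('side2.png',cv2.resize(c['color'][230:400,250:450],None,fx=3,fy=3))
E
python3 go.py .447 .191 .064 -84.6
```

```text
time: 3.6
tool_pos: [0.4482, 0.1897, 0.0634]
tool_rot: [-3.138, -0.003, -1.479]
contact_force: [-0.3, -0.0, 0.2]
opening: 0.0728
3.65 [0.4487 0.1902 0.0641] [-1.797e+02 -1.000e-01 -8.470e+01] [-0.   0.2 -1. ] 0.0725
[-1.  2.  0.] [-0.3 -0.1 -0.1]
```

View pics/side2.png

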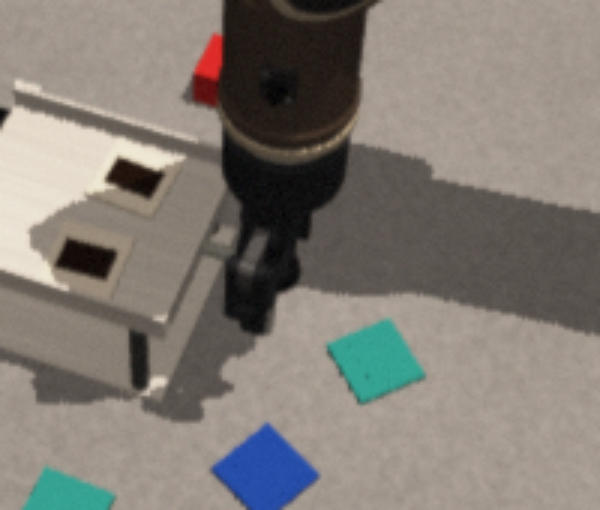

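The side view shows the fingers around the ball at about (265,270) in the crop, with the slides still in place. Closing.

```bash
python3 -m pendant '[{"dp":[0,0,0],"rot":[0,0,0],"fingers":0.6},{"dp":[0,0,0],"rot":[0,0,0],"fingers":0.8},{"dp":[0,0,0],"rot":[0,0,0],"fingers":1},{"dp":[0,0,0],"rot":[0,0,0],"fingers":1},{"dp":[0,0,0],"rot":[0,0,0],"fingers":1}]' 40
python3 - <<'E'
from h import *
s=bot.read_state();
p=s['tool_pos']+np.array([0,0,.019]); u=np.array([np.cos(np.radians(5.3)),np.sin(np.radians(5.3)),0]); r=220.1
M=R.from_euler('xyz',s['tool_rot']).inv()
k0=-220*u+np.array([0,0,6])
for t in np.arange(0,.96,.05):
    a=t+np.arctan2(6,220); d=-r*np.cos(a)*u+np.array([0,0,r*np.sin(a)])-k0
    print(round(t,2),M.apply(d).round(0), d.round(0))
E
```

```text
time: 4.28
tool_pos: [0.4491, 0.1912, 0.0651]
tool_rot: [-3.135, -0.001, -1.478]
contact_force: [-1.5, 0.3, 5.5]
opening: 0.0297
0.0 [ 0.  0. -0.] [-0. -0.  0.]
0.05 [  0.  -1. -11.] [ 1.  0. 11.]
0.1 [  0.  -2. -22.] [ 2.  0. 22.]
0.15 [  0.  -4. -33.] [ 3.  0. 33.]
0.2 [  0.  -6. -44.] [ 6.  1. 44.]
0.25 [  0.  -9. -54.] [ 8.  1. 54.]
0.3 [  0. -12. -65.] [12.  1. 65.]
0.35 [  0. -16. -75.] [15.  1. 75.]
0.4 [  0. -20. -85.] [20.  2. 85.]
0.45 [  0. -25. -95.] [24.  2. 95.]
0.5 [   0.  -30. -105.] [ 30.   3. 105.]
0.55 [   0.  -36. -114.] [ 35.   3. 114.]
0.6 [   0.  -43. -123.] [ 42.   4. 123.]
0.65 [   0.  -49. -132.] [ 48.   4. 132.]
0.7 [   0.  -56. -140.] [ 55.   5. 140.]
0.75 [   0.  -64. -148.] [ 63.   6. 148.]
0.8 [   0.  -72. -156.] [ 71.   7. 156.]
0.85 [   0.  -80. -163.] [ 79.   7. 163.]
0.9 [   0.  -89. -170.] [ 88.   8. 170.]
0.95 [   0.  -98. -176.] [ 96.   9. 176.]
```

```bash
python3 - <<'E'
from h import *
c=vision.capture('wrist'); save('wrist3.png',c['color'])
s=bot.read_state(); print(s['opening'],s['contact_force'])
E
```

```text
0.029901012335442016 [-1.29857855  1.10240177  6.18156778]
```

View pics/wrist3.png

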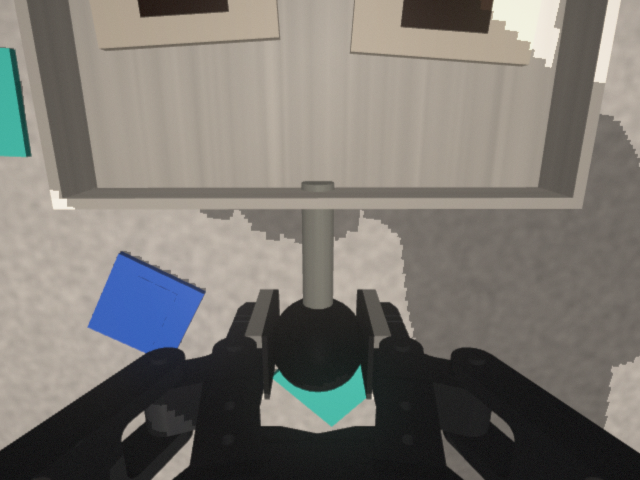

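The ball at (345,318) is pinched between both pads and the stem is clear. I start the lift along the arc.

```bash
python3 -m pendant '[{"dp":[0,0,-0.006],"rot":[0,0,0],"fingers":1},{"dp":[0,-0.001,-0.016],"rot":[0,0,0],"fingers":1},{"dp":[0,-0.003,-0.028],"rot":[0,0,0],"fingers":1},{"dp":[0,-0.005,-0.039],"rot":[0,0,0],"fingers":1},{"dp":[0,-0.007,-0.049],"rot":[0,0,0],"fingers":1}]' 
python3 - <<'E'
from h import *
c=vision.capture('wrist'); save('wrist4.png',c['color'])
E
python3 go.py .449 .191 .065 -84.7
```

```text
time: 4.95
tool_pos: [0.4561, 0.1918, 0.115]
tool_rot: [-3.135, -0.001, -1.479]
contact_force: [3.1, 1.3, -3.5]
opening: 0.0301
5.0 [0.4564 0.1919 0.1159] [-1.796e+02 -1.000e-01 -8.470e+01] [-0.9  0.6 -1.2] 0.0303
[ 0.  8. 51.] [-0.4 -0.1 -0. ]
```

View pics/wrist4.png

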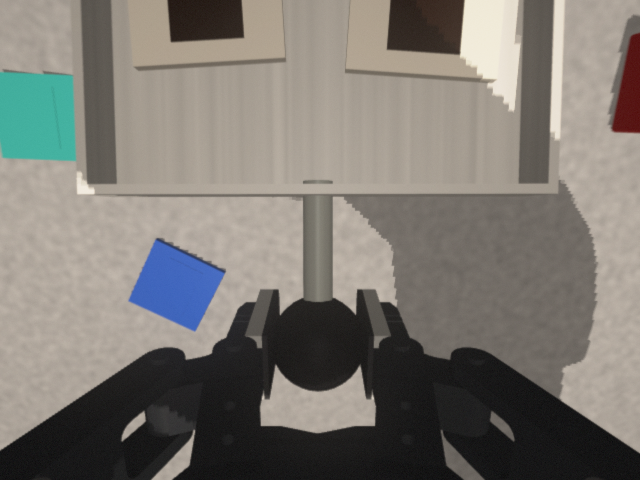

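The tray follows and the ball is still at (345,318). Continuing.

```bash
python3 -m pendant '[{"dp":[0,-0.003,-0.010],"rot":[0,0,0],"fingers":1},{"dp":[0,-0.006,-0.019],"rot":[0,0,0],"fingers":1},{"dp":[0,-0.009,-0.028],"rot":[0,0,0],"fingers":1},{"dp":[0,-0.013,-0.036],"rot":[0,0,0],"fingers":1},{"dp":[0,-0.017,-0.044],"rot":[0,0,0],"fingers":1}]' 
python3 go.py .449 .191 .065 -84.7
```

```text
time: 5.62
tool_pos: [0.4731, 0.1934, 0.1605]
tool_rot: [-3.135, -0.002, -1.479]
contact_force: [0.2, 0.4, -3.4]
opening: 0.0301
5.62 [0.4731 0.1934 0.1605] [-1.796e+02 -1.000e-01 -8.470e+01] [ 0.2  0.4 -3.4] 0.0301
[ 0. 25. 95.] [-0.4 -0.1 -0. ]
```

```bash
python3 -m pendant '[{"dp":[0,-0.005,-0.010],"rot":[0,0,0],"fingers":1},{"dp":[0,-0.011,-0.019],"rot":[0,0,0],"fingers":1},{"dp":[0,-0.018,-0.028],"rot":[0,0,0],"fingers":1},{"dp":[0,-0.024,-0.037],"rot":[0,0,0],"fingers":1},{"dp":[0,-0.031,-0.045],"rot":[0,0,0],"fingers":1}]' 
python3 go.py .449 .191 .065 -84.7
```

```text
time: 6.25
tool_pos: [0.5041, 0.1963, 0.2063]
tool_rot: [-3.134, -0.002, -1.479]
contact_force: [1.6, 0.8, -4.9]
opening: 0.0299
6.25 [0.5041 0.1963 0.2063] [-1.796e+02 -1.000e-01 -8.470e+01] [ 1.6  0.8 -4.9] 0.0299
[ -0.  56. 141.] [-0.4 -0.1 -0. ]
```

```bash
python3 -m pendant '[{"dp":[0,-0.008,-0.008],"rot":[0,0,0],"fingers":1},{"dp":[0,-0.016,-0.015],"rot":[0,0,0],"fingers":1},{"dp":[0,-0.024,-0.022],"rot":[0,0,0],"fingers":1},{"dp":[0,-0.033,-0.029],"rot":[0,0,0],"fingers":1},{"dp":[0,-0.033,-0.029],"rot":[0,0,0],"fingers":1}]' 
python3 -m pendant '[{"dp":[0,0,0],"rot":[0,0,0],"fingers":1},{"dp":[0,0,0],"rot":[0,0,0],"fingers":1},{"dp":[0,0,0],"rot":[0,0,0],"fingers":1},{"dp":[0,0,0],"rot":[0,0,0],"fingers":1},{"dp":[0,0,0],"rot":[0,0,0],"fingers":1}]' 
python3 - <<'E'
from h import *
a=vision.capture('top'); b=vision.capture('side')
for n,c in (('top',a),('side',b)):
    print(n,[(d['score'],d['position'],w(c,*d['position']).round(3)) for d in place_of('slide_a_mid',n)])
save('both5.png',np.hstack([cv2.resize(a['color'][110:310,170:300],(390,600)),cv2.resize(b['color'][200:400,140:280],(410,600))]))
E
python3 go.py .449 .191 .065 -84.7
```

```text
time: 6.88
tool_pos: [0.5377, 0.1995, 0.2359]
tool_rot: [-3.134, -0.001, -1.479]
contact_force: [-0.5, 0.2, -3.2]
opening: 0.0297
time: 7.5
tool_pos: [0.5376, 0.1994, 0.2359]
tool_rot: [-3.134, -0.001, -1.479]
contact_force: [0.4, 0.1, -2.4]
opening: 0.0301
top [(0.71, [186.5, 224.5], array([0.718, 0.256, 0.008])), (0.61, [187.8, 257.4], array([0.715, 0.18 , 0.008])), (0.59, [274.2, 169.2], array([0.432, 0.17 , 0.66 ]))]
side [(0.95, [400.9, 271.5], array([0.51 , 0.366, 0.004])), (0.87, [352.4, 374.6], array([0.373, 0.183, 0.004])), (0.81, [386.4, 338.2], array([0.409, 0.283, 0.003])), (0.68, [316.3, 217.5], array([0.706, 0.251, 0.009]))]
7.7 [0.5377 0.1995 0.2359] [-1.795e+02 -1.000e-01 -8.480e+01] [ 0.1  0.9 -3.2] 0.03
[  0.  90. 170.] [-0.5 -0.1 -0.1]
```

View pics/both5.png

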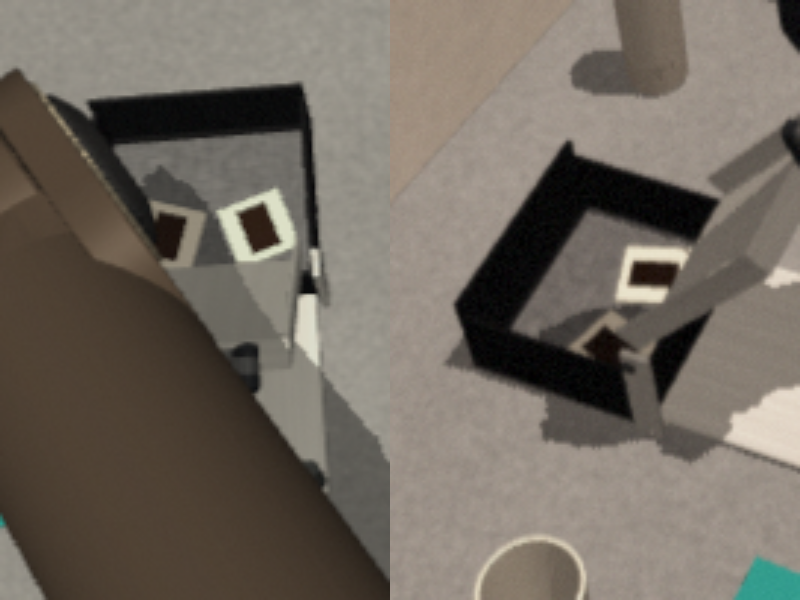

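Both slides lie flat on the box floor, at top-crop pixels (175,235) and (258,228), z≈0.008. I now lower along the same arc.

```bash
python3 -m pendant '[{"dp":[0,0.006,0.005],"rot":[0,0,0],"fingers":1},{"dp":[0,0.013,0.011],"rot":[0,0,0],"fingers":1},{"dp":[0,0.020,0.017],"rot":[0,0,0],"fingers":1},{"dp":[0,0.027,0.023],"rot":[0,0,0],"fingers":1},{"dp":[0,0.034,0.030],"rot":[0,0,0],"fingers":1}]'
python3 go.py .449 .191 .065 -84.7
```

```text
time: 8.32
tool_pos: [0.5046, 0.1963, 0.2053]
tool_rot: [-3.132, -0.001, -1.48]
contact_force: [4.0, 0.8, -4.0]
opening: 0.0296
8.32 [0.5046 0.1963 0.2053] [-179.4   -0.   -84.8] [ 4.   0.8 -4. ] 0.0296
[  0.  57. 140.] [-0.6 -0.  -0.1]
```

```bash
python3 -m pendant '[{"dp":[0,0.008,0.008],"rot":[0,0,0],"fingers":1},{"dp":[0,0.015,0.017],"rot":[0,0,0],"fingers":1},{"dp":[0,0.021,0.026],"rot":[0,0,0],"fingers":1},{"dp":[0,0.027,0.036],"rot":[0,0,0],"fingers":1},{"dp":[0,0.032,0.045],"rot":[0,0,0],"fingers":1}]'
python3 go.py .449 .191 .065 -84.7
```

```text
time: 8.95
tool_pos: [0.4724, 0.1934, 0.1592]
tool_rot: [-3.132, -0.001, -1.479]
contact_force: [-2.0, -0.6, 0.7]
opening: 0.0296
8.95 [0.4724 0.1934 0.1592] [-1.795e+02 -1.000e-01 -8.480e+01] [-2.  -0.6  0.7] 0.0296
[ 0. 24. 94.] [-0.5 -0.1 -0.1]
```

Now at about 0.45 rad. Next target is about 0.22 rad.

```bash
python3 -m pendant '[{"dp":[0,0.004,0.009],"rot":[0,0,0],"fingers":1},{"dp":[0,0.008,0.018],"rot":[0,0,0],"fingers":1},{"dp":[0,0.012,0.027],"rot":[0,0,0],"fingers":1},{"dp":[0,0.015,0.037],"rot":[0,0,0],"fingers":1},{"dp":[0,0.017,0.046],"rot":[0,0,0],"fingers":1}]'
python3 go.py .449 .191 .065 -84.7
```

```text
time: 9.57
tool_pos: [0.4554, 0.1918, 0.1123]
tool_rot: [-3.133, -0.001, -1.479]
contact_force: [-2.4, -0.4, 0.5]
opening: 0.0298
9.57 [0.4554 0.1918 0.1123] [-1.795e+02 -1.000e-01 -8.480e+01] [-2.4 -0.4  0.5] 0.0298
[ 0.  7. 47.] [-0.5 -0.1 -0.1]
```

```bash
python3 -m pendant '[{"dp":[0,0.002,0.008],"rot":[0,0,0],"fingers":1},{"dp":[0,0.003,0.016],"rot":[0,0,0],"fingers":1},{"dp":[0,0.005,0.023],"rot":[0,0,0],"fingers":1},{"dp":[0,0.006,0.030],"rot":[0,0,0],"fingers":1},{"dp":[0,0.006,0.036],"rot":[0,0,0],"fingers":1}]'
python3 go.py .449 .191 .065 -84.7
```

```text
time: 10.2
tool_pos: [0.4494, 0.1912, 0.0758]
tool_rot: [-3.134, -0.001, -1.479]
contact_force: [-2.4, 0.1, -1.4]
opening: 0.0296
10.2 [0.4494 0.1912 0.0758] [-1.795e+02 -1.000e-01 -8.480e+01] [-2.4  0.1 -1.4] 0.0296
[ 0.  1. 11.] [-0.5 -0.1 -0.1]
```

Last 11 mm slowly.

```bash
python3 -m pendant '[{"dp":[0,0,0.003],"rot":[0,0,0],"fingers":1},{"dp":[0,0,0.006],"rot":[0,0,0],"fingers":1},{"dp":[0,0,0.008],"rot":[0,0,0],"fingers":1},{"dp":[0,0,0.010],"rot":[0,0,0],"fingers":1},{"dp":[0,0,0.011],"rot":[0,0,0],"fingers":1}]'
python3 -m pendant '[{"dp":[0,0,0],"rot":[0,0,0],"fingers":1},{"dp":[0,0,0.001],"rot":[0,0,0],"fingers":1},{"dp":[0,0,0.001],"rot":[0,0,0],"fingers":1},{"dp":[0,0,0.001],"rot":[0,0,0],"fingers":1},{"dp":[0,0,0.001],"rot":[0,0,0],"fingers":1}]'
python3 go.py .449 .191 .065 -84.7
```

```text
time: 10.82
tool_pos: [0.4503, 0.1913, 0.067]
tool_rot: [-3.131, -0.002, -1.479]
contact_force: [-11.1, -6.2, 37.3]
opening: 0.0298
time: 11.45
tool_pos: [0.4503, 0.1913, 0.0673]
tool_rot: [-3.131, -0.003, -1.479]
contact_force: [-7.8, -3.8, 20.2]
opening: 0.0297
11.45 [0.4503 0.1913 0.0673] [-179.4   -0.2  -84.8] [-7.8 -3.8 20.2] 0.0297
[0. 1. 2.] [-0.6 -0.2 -0.1]
```

The tray is on its rest, with 20 N of downward push. I relieve that before opening.

```bash
python3 -m pendant '[{"dp":[0,0,0],"rot":[0,0,0],"fingers":1},{"dp":[0,0,0],"rot":[0,0,0],"fingers":1},{"dp":[0,0,0],"rot":[0,0,0],"fingers":1},{"dp":[0,0,0],"rot":[0,0,0],"fingers":1},{"dp":[0,0,0],"rot":[0,0,0],"fingers":1}]' 20
python3 - <<'E'
from h import *
a=vision.capture('wrist'); save('wrist6.png',a['color'])
b=vision.capture('side'); save('side6.png',b['color'])
E
```

```text
time: 12.08
tool_pos: [0.4503, 0.1913, 0.0675]
tool_rot: [-3.131, -0.004, -1.479]
contact_force: [-4.5, -1.3, 8.4]
opening: 0.0298
```

View pics/wrist6.png

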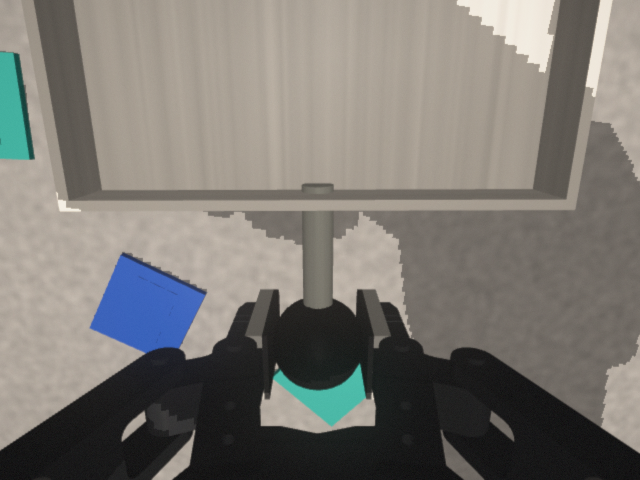

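View pics/side6.png

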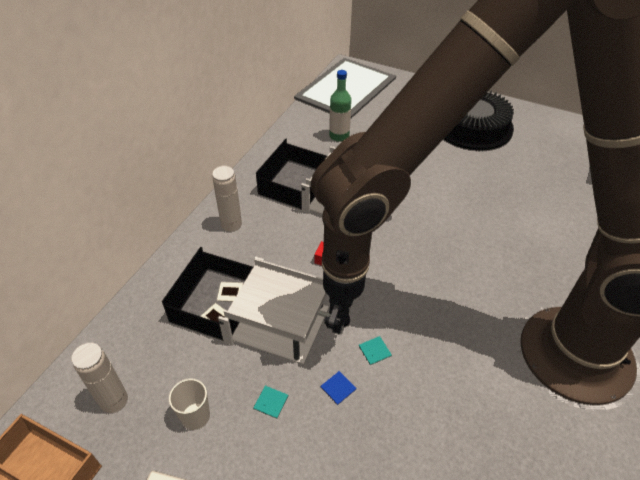

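The tray is level again: its edge is at wrist row ~205, against ~203 when first gripped. Both slides are in the box at side pixels (230,291) and (213,313). I open straight up-neutral, then retreat up.

```bash
python3 -m pendant '[{"dp":[0,0,0],"rot":[0,0,0],"fingers":0.5},{"dp":[0,0,0],"rot":[0,0,0],"fingers":0.3},{"dp":[0,0,0],"rot":[0,0,0],"fingers":0.15},{"dp":[0,0,0],"rot":[0,0,0],"fingers":0.15},{"dp":[0,0,0],"rot":[0,0,0],"fingers":0.15}]'
python3 -m pendant '[{"dp":[0,0,-0.01],"rot":[0,0,0],"fingers":0.15},{"dp":[0,0,-0.03],"rot":[0,0,0],"fingers":0.15},{"dp":[0,0,-0.06],"rot":[0,0,0],"fingers":0.15},{"dp":[0,0,-0.1],"rot":[0,0,0],"fingers":0.15},{"dp":[0,0,-0.14],"rot":[0,0,0],"fingers":0.15}]'
python3 -m pendant '[{"dp":[0.04,0.02,0],"rot":[0,0,0],"fingers":0.15},{"dp":[0.08,0.04,0],"rot":[0,0,0],"fingers":0.15},{"dp":[0.12,0.05,0],"rot":[0,0,0],"fingers":0.15},{"dp":[0.16,0.05,0],"rot":[0,0,0],"fingers":0.15},{"dp":[0.2,0.05,0],"rot":[0,0,0],"fingers":0.15}]'
python3 - <<'E'
from h import *
a=vision.capture('top'); b=vision.capture('side')
for n,c in (('top',a),('side',b)):
    for t in ('slide_a_mid','slide_tray_knob'): print(n,t,[(d['score'],d['position'],w(c,*d['position']).round(3)) for d in place_of(t,n)])
for r,q in ((215,225),(215,255),(265,225),(265,255)): print(w(a,r,q).round(3))
save('both7.png',np.hstack([cv2.resize(a['color'][110:320,170:300],(371,600)),cv2.resize(b['color'][200:400,150:290],(420,600))]))
E
```

```text
time: 12.8
tool_pos: [0.4503, 0.1912, 0.0674]
tool_rot: [-3.131, -0.004, -1.479]
contact_force: [0.1, 0.4, 0.3]
opening: 0.0724
time: 13.42
tool_pos: [0.4485, 0.1917, 0.2093]
tool_rot: [-3.131, -0.003, -1.479]
contact_force: [1.2, 0.4, -0.0]
opening: 0.0724
time: 14.05
tool_pos: [0.417, -0.0132, 0.2104]
tool_rot: [-3.129, -0.004, -1.479]
contact_force: [-0.3, 0.4, 0.0]
opening: 0.0728
top slide_a_mid [(0.9, [320.7, 203.8], array([0.41 , 0.287, 0.005])), (0.81, [190.9, 225.9], array([0.707, 0.252, 0.008])), (0.78, [332.9, 251.3], array([0.385, 0.182, 0.004])), (0.59, [272.5, 170.3], array([0.516, 0.369, 0.005]))]
top slide_tray_knob [(0.94, [302.2, 244.4], array([0.445, 0.185, 0.1  ]))]
side slide_a_mid [(0.71, [353.0, 375.7], array([0.37 , 0.184, 0.005])), (0.68, [399.2, 270.3], array([0.514, 0.364, 0.004])), (0.63, [386.4, 338.2], array([0.408, 0.284, 0.004])), (0.56, [316.7, 217.0], array([0.707, 0.251, 0.007]))]
side slide_tray_knob [(0.64, [319.1, 342.4], array([0.442, 0.198, 0.099]))]
[0.631 0.237 0.083]
[0.632 0.172 0.082]
[0.523 0.231 0.084]
[0.524 0.168 0.083]
```

View pics/both7.png

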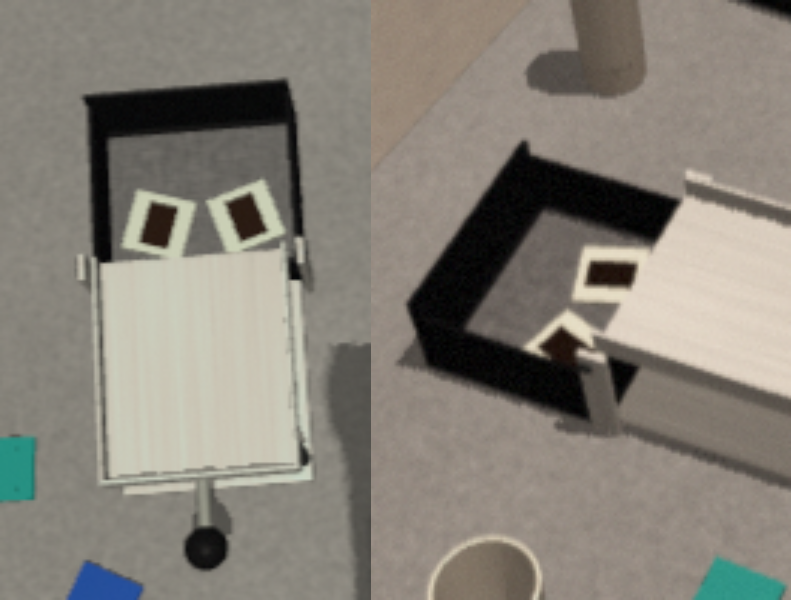

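The tray is empty and level, with its floor at z 0.082–0.084 throughout and the knob top at 0.100. Both slides lie flat in the box, at crop pixels (158,222) and (246,216). The arm is clear, so I hand in.

```bash
python3 -c "
from plant import job; print(job.job_done())"
```

```text
the job is handed in; nothing more can be done
None
```

I lifted the slides' tray by its ball knob to about 0.9 rad, and both slides slid out into the catch box. I then lowered the tray along the same arc until it lay on its rest, released the knob, moved the arm clear and handed the job in at about 14 s.

**Last checks:**
- Both slides lie flat in the box. The top picture shows both; the networks reported only one of them there, at z ≈ 0.008 m.
- The tray is empty and level, with its floor at 0.082–0.084 m across its length. The knob top is at 0.100 m, within about 1 mm of the start.
- The gripper is open, with about zero contact force.

**What was not perfect:**
- **Touchdown:** the wrist read about 37 N at the end of the last lowering step. I eased that to 8 N before opening. It was the finger grip pushing the tray onto its rest, well below the 120 N wrist limit.
- **Grip:** the ball seems to have slipped about 2 mm between the fingers, because the gripper ended that much higher than it started. The opening read 30 mm on the 32 mm ball, but the hold stayed firm throughout.

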